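Hold the target plate in the analyser's sample port

TASK

Lift the orange dust cover off the analyser's sample port and hang it astride the steel rail. Then take the green-handled target plate from the rack, pass its blade down through the slot of the port and push it fully home against the spring inside, until the plate's black shoulder is down at the rim, and finish holding it there: keep gripping and pressing, do not let go. Leave the other two plates in the rack and do not disturb the bottles.

Things in the scene. Friction and masses are not known exactly. Their poses are not given: they have to be found in the camera images.
- cover_mid (a point): orange dust cover, 70 g, loose, astride the port's neck at the start: inverted channel 66 mm long (x), 42 wide (y), roof 5 thick, 34 free between two legs reaching 36 below the roof's underside; ends open. Black fin on the roof 36 (x) x 10 (y) x 32 mm tall: pinch across its 10 mm. Point: middle of the roof's underside (about half-way up the cover); z up, x along the slot.
- rail_mid (a point): steel rail: fixed round bar, diameter 14 mm, about 260 mm long between two posts, level, along this frame's y, axis 150 mm above the bench. Point: on the axis, half-way along. A cover hung on it has its roof's underside 7 mm above this point and its x along the bar.
- slot (a point): slot of the analyser's port: 32 mm along x, 10 along y (2 mm more than the blade), straight down, mouth with 3 mm chamfer. Point: middle of the slot at the rim, 140 mm above the bench; z up. Neck 60 x 30 mm stands 40 mm above a grey deck; blue tower 190 mm high begins 90 mm away on the +y side. Fixed, covered at the start.
- seat (a joint): sprung seat inside the port, pressed by the blade's foot: 0 m at rest (50 mm below the rim), grows downward, 0.010 m when the plate's shoulder meets the rim, stop at 0.014 m. Pushes back with 3 N at first, 5.5 N at 0.010 m: a plate let go rises.
- plate_green_mid (a point): green-handled target plate, loose, 80 g, 100 mm tall, upright in the rack: blade 30 x 8 x 60 mm below, black shoulder 42 x 22 x 6 mm, handle 34 x 12 x 34 mm on top (pinch across its 12 mm). Point: half-way up, 10 mm below the shoulder's underside. z up, x along the blade's 30 mm, y through its thickness; both ways round are equal. Rack fixed, top 70 mm high, plates hang in it by their shoulders, any order, 60 mm apart.
- plate_blue_mid (a point): blue-handled target plate, loose, 80 g, 100 mm tall, upright in the rack: blade 30 x 8 x 60 mm below, black shoulder 42 x 22 x 6 mm, handle 34 x 12 x 34 mm on top (pinch across its 12 mm). Point: half-way up, 10 mm below the shoulder's underside. z up, x along the blade's 30 mm, y through its thickness; both ways round are equal. Not to be used.
- plate_white_mid (a point): white-handled target plate, loose, 80 g, 100 mm tall, upright in the rack: blade 30 x 8 x 60 mm below, black shoulder 42 x 22 x 6 mm, handle 34 x 12 x 34 mm on top (pinch across its 12 mm). Point: half-way up, 10 mm below the shoulder's underside. z up, x along the blade's 30 mm, y through its thickness; both ways round are equal. Not to be used.
- bottle0_mid (a point): closed glass bottle with a blue cap, 80 mm in diameter, 165 mm tall, in the dark steel tray on the robot's right; this point is 80 mm above its base. To be left alone.
- bottle1_mid (a point): closed glass bottle with a blue cap, 80 mm in diameter, 165 mm tall, in the dark steel tray on the robot's right; this point is 80 mm above its base. To be left alone.
- bottle2_mid (a point): closed glass bottle with a blue cap, 80 mm in diameter, 165 mm tall, in the dark steel tray on the robot's right; this point is 80 mm above its base. To be left alone.
There are look-alikes about, which are no part of the job. What is shaped like the part that bears cover_mid but white is not meant. Leave any purple look-alike of the part that bears plate_green_mid alone.

How it is judged:
By the outcome, as a careful person would: the job done as asked, in the order asked, and still so for the second after the job is handed in, while the arm keeps its last pose, push and grip.
It also fails if it takes over 69 s, if anything falls off the work surface, if the arm or the gripper's body presses on something with over 40 N, if the wrist force passes 120 N, or if a joint passes its speed limit or range.

ROBOT

A 7-joint arm with a two-finger parallel gripper is mounted at the origin on the work surface. World frame = base frame: x ahead of the robot, y to its left, z up, the work surface at z = 0. Lengths are in m, angles in degrees, forces in N, time in s.
With the tool pointing down it reaches from about 0.4 to 0.9 m from the base axis. Payload 5.5 kg.
Tool frame: the origin (TCP) lies on the centre line of the jaws, within the pads' length; the fingertips stand 22 mm ahead of it and the grasp point (between the pads) lies 3 mm ahead of it; y points along the fingers, x is the direction in which the jaws open and shut, and the axes are right-handed (so a half turn about y gives the same grasp; the last joint's range is limited). The gripper opens to 85 mm and grips with 20 to 120 N. Pads are 22 mm wide; open, the fingers measure 114 mm over their backs; the gripper's body (76 mm by 85 mm) begins 54 mm behind the grasp point. The pads swing forward as they close: fully open they stand 13 mm farther back than shut.
Start: joints at [80.856, 28.699, -24.465, 88.831, 12.651, 65.22, -12.049], TCP at [0.267, -0.593, 0.253] pointing down, gripper open.
Joint ranges: [-164.97, 164.97], [-17.58, 116.51], [-87.97, 89.64], [11.32, 138.91], [-80.73, 260.73], [10.89, 115.49], [-147.41, 147.41]. Speed limits (degrees/s): [147.25, 147.25, 180, 180, 180, 180, 180].

INTERFACE

Orientations are given as [roll, pitch, yaw] about the fixed x, y, z axes, in that order (R = Rz(yaw) Ry(pitch) Rx(roll)).
In Python, from plant import arm gives the robot as it stands.
- The arm moves only by the shell command python3 -m jog 'ROWS' [OPENING] [FORCE]. ROWS is JSON, a list of rows, each an object with "dp": the shift along the tool's x, y, z in cm, a list of three; "yaw": the turn about the tool's y in rad. In form: [{"dp": [x, y, z], "yaw": yaw}, ...]. A call has 1 to 20 rows; each row shifts and turns the pose as measured when the row begins, along the tool's axes as they then stand; what a row does not reach is not made up. A row lasts 1/12 s, in which the tool goes at most 41.7 mm and 7.16 degrees, less where a joint would pass 70% of its speed; a pose out of reach is approached as far as the arm can. A call is refused whole if a number of a shift passes 4.17 or a number of a turn 0.125, either way. A call with a gripper value outside its range is refused whole. OPENING is the opening, from 0 (shut) to 1 (fully open), set as the call begins (- or left out, the last holds). The fingers move at their own pace and stop on an object; FORCE is the grip in N (left out, the last holds). Time passes only in rows, so rows that do not move let the fingers close. It gives the time, the measured TCP pose, the force and the opening at its end, in the units of the state.
- arm.state(): the state, without advancing time (a new reading comes with each control period).
- arm.camera(name): name is "scene" or "top" or "wrist"; returns the picture (400x640x3 uint8, red, green, blue); there is no depth.
- arm.camera_params(name): a dict with "intrinsics" (3x3 intrinsics, pixels), "rvec" (rotation vector, rad) and "tvec" (3), from world to camera coordinates, as OpenCV has them. Camera axes: x right, y down, z forward; pixel columns grow to the right and rows downward; lengths in m; the calibration is good to about 2 mm. A picture is of the moment at which its call begins: read the wrist's pose just before it. camera_params takes no time and is no camera call; for the wrist camera it gives the pose at the moment of the call.
- arm.job_done(): hands the job in, once; it reports no verdict.
The state is a dict: "time_s": time; "q": joint angles; "qd": joint speeds; "joint_efforts": joint torques, N m; "position": TCP position; "tcp_rot": TCP orientation; "wrist_force": force on the tool from outside, world axes, zero at the start; "moment": the same for the moment, N m; "grip_width": opening from 0.0 (shut) to 1.0 (fully open).
Only numpy, scipy, OpenCV 4.12 (cv2) and the standard library are available. Lean on these libraries where they do the work, as an engineer would, in place of code of your own. Each camera call takes 0.05 s, during which the arm holds its last target.

## Working session

There is one attempt and no reset: what is moved stays moved. The work goes in short steps, Python scripts to look and compute and a shell command to move; the robot and the scene stay as the last step left them, time stands still between calls to the robot, and variables do not carry over. Pictures are saved under pics/ and viewed, and the job is handed in when it is done.

```bash
ls; mkdir -p pics; python3 - <<'E'
from plant import arm
import cv2
print(arm.state())
for n in("scene","top","wrist"):
    p=arm.camera_params(n); print(n,p)
    cv2.imwrite(f"pics/{n}0.png",arm.camera(n)[:,:,::-1])
E
```

```text
pics
{'time_s': 0.0, 'q': array([ 80.85489966,  28.7557171 , -24.45293884,  88.89215533,
        12.65223408,  65.22021547, -12.04959194]), 'qd': array([ 0.08862988,  0.04307489,  0.10119461, -0.06113547,  0.02772374,
       -0.03269715,  0.02876683]), 'joint_efforts': array([-1.13262445e-05, -5.69520092e+01, -5.81597999e+00, -2.80938309e+01,
        1.06811456e-02,  1.19172886e-02, -2.33595223e-07]), 'position': array([ 0.26638955, -0.59218038,  0.25223284]), 'tcp_rot': array([-89.99722385,   0.11427018, -65.77146086]), 'wrist_force': array([-0.14524375, -1.23123842,  0.73072847]), 'moment': array([ 0.08199154, -0.01578287,  0.0492464 ]), 'grip_width': 0.9994854025836827}
scene {'intrinsics': array([[416.69353902,   0.        , 320.57492931],
       [  0.        , 416.69353902, 197.07573287],
       [  0.        ,   0.        ,   1.        ]]), 'rvec': array([ 0.73977091,  2.64679525, -1.04499097]), 'tvec': array([ 0.48829893, -0.05304208,  1.14007579])}
top {'intrinsics': array([[461.9055148 ,   0.        , 321.03298172],
       [  0.        , 461.9055148 , 198.14633944],
       [  0.        ,   0.        ,   1.        ]]), 'rvec': array([ 2.14403992, -2.11674607,  0.17974687]), 'tvec': array([-0.13059904,  0.51384556,  1.2621687 ])}
wrist {'intrinsics': array([[327.24931251,   0.        , 323.74829154],
       [  0.        , 327.24931251, 197.84529091],
       [  0.        ,   0.        ,   1.        ]]), 'rvec': array([-2.44744559,  1.58036854,  0.21173944]), 'tvec': array([-0.64950543, -0.03507584,  0.37827491])}
```

View pics/scene0.png

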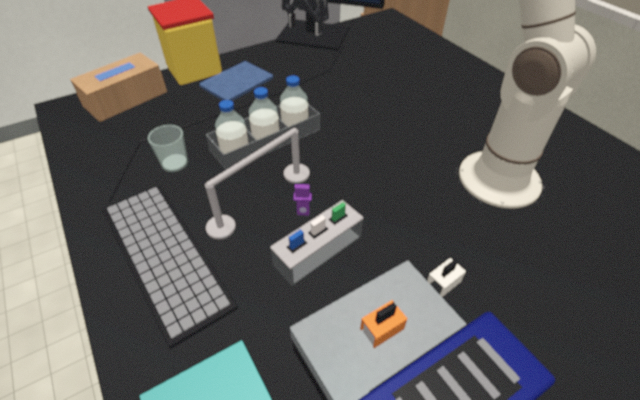

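View pics/top0.png

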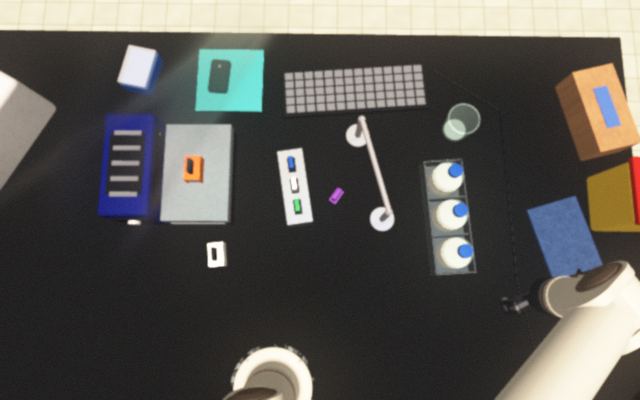

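View pics/wrist0.png

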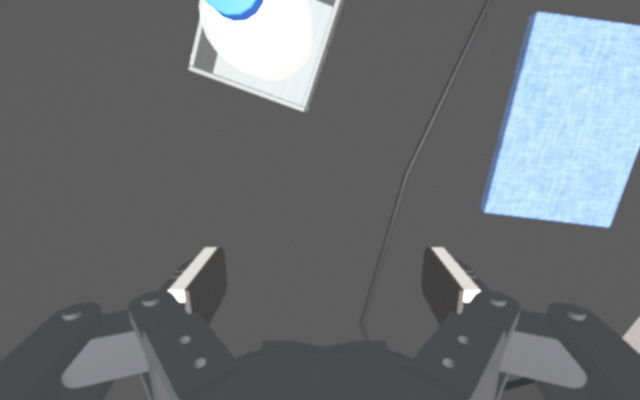

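The scene picture shows the orange cover on the port at scene (385,320) / top (193,168), and the white look-alike on the bench at scene (447,277) / top (217,254). The rack holds blue (296,240), white (318,226) and green (339,211) plates, with green at top (297,206). The purple look-alike lies at scene (303,197) / top (336,196). The rail runs from scene (210,185) to (295,131). I choose the orange cover and the green plate, and check both in crops.

```bash
cat > h.py <<'E'
import numpy as np, cv2
from plant import arm
def cam(n):
    p=arm.camera_params(n);R=cv2.Rodrigues(np.array(p['rvec']))[0];return np.array(p['intrinsics']),R,np.array(p['tvec']).ravel()
def ray(n,uv,c=None):
    K,R,t=c or cam(n);d=R.T@np.linalg.inv(K)@np.array([*uv,1.]);return -R.T@t,d/np.linalg.norm(d)
def onz(n,uv,z,c=None):
    o,d=ray(n,uv,c);return o+d*(z-o[2])/d[2]
def proj(n,X,c=None):
    K,R,t=c or cam(n);x=np.atleast_2d(X)@R.T+t;x=x@K.T;return x[:,:2]/x[:,2:]
def tri(obs):
    A=np.zeros((3,3));b=np.zeros(3)
    for n,uv in obs:
        o,d=ray(n,uv);P=np.eye(3)-np.outer(d,d);A+=P;b+=P@o
    X=np.linalg.solve(A,b);return X,[np.round(proj(n,X)[0]-uv,1) for n,uv in obs]
def crop(src,box,out,s):
    im=cv2.imread(src);x0,y0,x1,y1=box
    cv2.imwrite(out,cv2.resize(im[y0:y1,x0:x1],None,fx=s,fy=s,interpolation=cv2.INTER_CUBIC))
E
python3 - <<'E'
from h import *
import numpy as np
a=cv2.imread('pics/top0.png');b=cv2.imread('pics/scene0.png')
def c(im,x,y,w,h,s):return cv2.resize(im[y:y+h,x:x+w],None,fx=s,fy=s,interpolation=cv2.INTER_CUBIC)
t=np.hstack([c(a,155,120,80,110,5),c(a,265,140,80,110,5)])
cv2.imwrite('pics/topc.png',t)
t=np.hstack([c(b,330,250,140,110,4)]);cv2.imwrite('pics/sc1.png',t)
t=np.hstack([c(b,200,120,180,150,4)]);cv2.imwrite('pics/sc2.png',t)
t=c(a,330,100,80,140,4);cv2.imwrite('pics/topr.png',t)
E
```

```text
(no output)
```

View pics/topc.png

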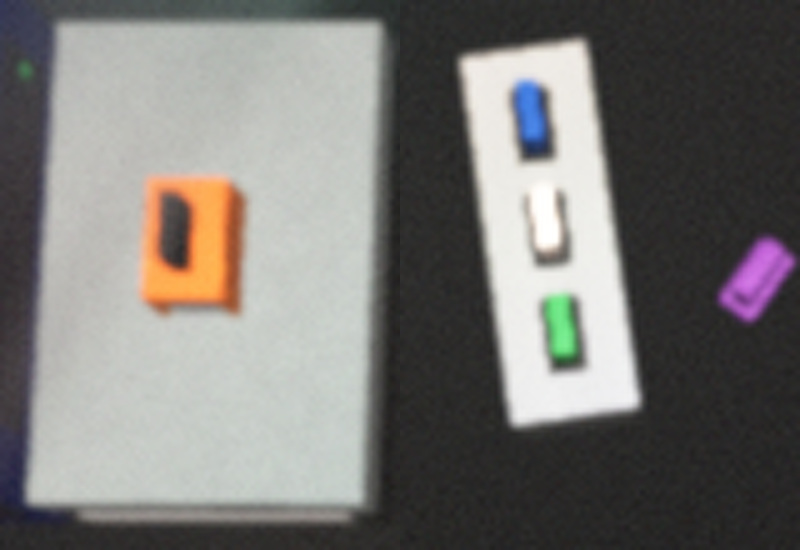

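View pics/sc1.png

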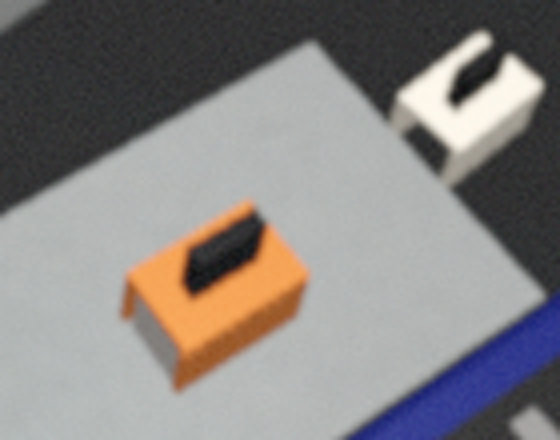

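View pics/sc2.png

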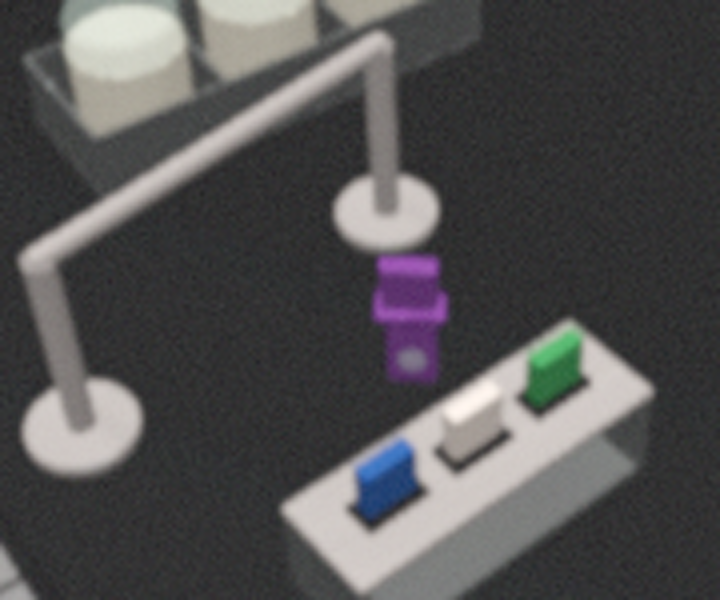

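View pics/topr.png

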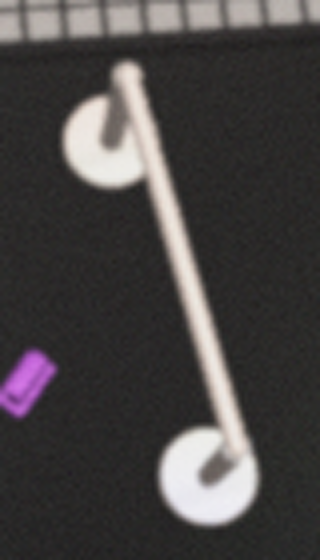

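```bash
python3 - <<'E'
from h import *
f=lambda pts,x,y,s:[(x+p[0]/s,y+p[1]/s) for p in pts]
def ang(v):return np.degrees(np.arctan2(v[1],v[0])).round(1)
P=np.array([onz('top',u,.145) for u in f([(147,178),(235,180),(231,303),(142,300)],155,120,5)])
print('roof top',P.mean(0).round(4),ang(P[0]-P[3]),ang(P[1]-P[2]),[np.linalg.norm(P[i]-P[i-1]).round(4) for i in range(4)])
S=f([(126,276),(250,201),(309,272),(178,356)],330,250,4)
Q=np.array([onz('scene',u,.145) for u in S]);print('roof scene',Q.round(3),Q.mean(0).round(4),ang(Q[1]-Q[0]),ang(Q[2]-Q[3]))
for a,b in [((127,72),(232,450))]:
    R=np.array([onz('top',u,.15) for u in f([a,b],330,100,4)]);print('rail top',R.round(4),R.mean(0).round(4),ang(R[0]-R[1]),np.linalg.norm(R[0]-R[1]))
R=np.array([onz('scene',u,.15) for u in f([(38,256),(380,45)],200,120,4)]);print('rail scene',R.round(4),R.mean(0).round(4),ang(R[0]-R[1]))
L=f([(460,55),(510,427),(585,40),(640,408)],265-80,140,5)
L=np.array([onz('top',u,.07) for u in L]);print('rack',L.round(3),L.mean(0),ang(L[0]-L[1]),ang(L[2]-L[3]))
H=f([(528,112),(543,215),(560,325)],265-80,140,5)
H=np.array([onz('top',u,.11) for u in H]);print('handles top',H.round(4))
H=f([(385,458),(472,402),(555,350)],200,120,4)
H=np.array([onz('scene',u,.11) for u in H]);print('handles scene',H.round(4))
W,e=tri([('top',(217,252)),('scene',(449,272))]);print('white',W,e)
E
```

```text
roof top [0.5744 0.2149 0.145 ] 1.4 1.5 [np.float64(0.0661), np.float64(0.0467), np.float64(0.0666), np.float64(0.0469)]
roof scene [[0.613 0.2   0.145]
 [0.547 0.199 0.145]
 [0.547 0.239 0.145]
 [0.616 0.24  0.145]] [0.5807 0.2195 0.145 ] -179.3 -179.1
rail top [[ 0.7161 -0.2305  0.15  ]
 [ 0.4617 -0.2977  0.15  ]] [ 0.5889 -0.2641  0.15  ] 14.8 0.26305814427014795
rail scene [[ 0.7161 -0.2291  0.15  ]
 [ 0.467  -0.295   0.15  ]] [ 0.5916 -0.2621  0.15  ] 14.8
rack [[ 0.644  0.002  0.07 ]
 [ 0.434 -0.032  0.07 ]
 [ 0.654 -0.069  0.07 ]
 [ 0.445 -0.103  0.07 ]] [ 0.54441529 -0.05032574  0.07      ] 9.1 9.4
handles top [[ 0.6017 -0.0402  0.11  ]
 [ 0.5446 -0.0497  0.11  ]
 [ 0.4846 -0.0602  0.11  ]]
handles scene [[ 0.608  -0.0377  0.11  ]
 [ 0.5499 -0.0467  0.11  ]
 [ 0.4917 -0.055   0.11  ]]
white [0.35801902 0.16644412 0.04018988] [array([-1.1,  0.9]), array([-1.9, -0.4])]
```

```bash
cat >> h.py <<'E'
from scipy.spatial.transform import Rotation as Ro
def togo(x,y,z,yaw):
    s=arm.state();R=Ro.from_euler('xyz',s['tcp_rot'],degrees=True).as_matrix()
    d=R.T@(np.array([x,y,z])-s['position']);dy=(s['tcp_rot'][2]-yaw)
    print('t',round(s['time_s'],2),'pos',s['position'].round(4),'rot',s['tcp_rot'].round(2),'F',s['wrist_force'].round(1),'g',round(s['grip_width'],3))
    print('togo cm tool',(d*100).round(2),'yaw rad',np.radians(dy).round(4))
E
python3 -m jog '[{"dp":[0,-2,0],"yaw":0.1},{"dp":[0,-2,0],"yaw":0.1},{"dp":[0,-2,0],"yaw":0.1},{"dp":[0,-1,0],"yaw":0.1},{"dp":[0,0,0],"yaw":0},{"dp":[0,0,0],"yaw":0}]'
python3 -c "
from h import *
togo(.48,-.05,.32,-88.6)"
```

```text
time_s: 0.65
position: [0.2652, -0.5904, 0.3206]
tcp_rot: [-90.2, 0.6, -89.6]
wrist_force: [0.3, -0.6, -0.3]
grip_width: 1.0
t 0.65 pos [ 0.2652 -0.5904  0.3206] rot [-90.21   0.56 -89.57] F [ 0.3 -0.6 -0.3] g 1.0
togo cm tool [-53.88   0.51  21.89] yaw rad -0.0169
```

```bash

python3 -m jog '[{"dp":[-3,0,1.2],"yaw":0},{"dp":[-3,0,1.2],"yaw":0},{"dp":[-3,0,1.2],"yaw":0},{"dp":[-3,0,1.2],"yaw":0},{"dp":[-3,0,1.2],"yaw":0},{"dp":[-3,0,1.2],"yaw":0},{"dp":[-3,0,1.2],"yaw":0},{"dp":[-3,0,1.2],"yaw":0},{"dp":[-3,0,1.2],"yaw":0},{"dp":[-3,0,1.2],"yaw":0},{"dp":[-3,0,1.2],"yaw":0},{"dp":[-3,0,1.2],"yaw":0},{"dp":[-3,0,1.2],"yaw":0},{"dp":[-3,0,1.2],"yaw":0},{"dp":[-3,0,1.2],"yaw":0},{"dp":[-3,0,1.2],"yaw":0},{"dp":[-3,0,1.2],"yaw":0},{"dp":[0,0,0],"yaw":0},{"dp":[0,0,0],"yaw":0}]'
python3 -c "
from h import *
togo(.576,.217,.30,-88.6)
c=cam('wrist');print('cam',-c[1].T@c[2], c[1].T[:,2])
cv2.imwrite('pics/w1.png',arm.camera('wrist')[:,:,::-1])"
```

```text
time_s: 2.23
position: [0.4477, -0.0464, 0.3042]
tcp_rot: [-91.5, 1.5, -86.2]
wrist_force: [-0.2, -0.9, 0.5]
grip_width: 0.999
t 2.23 pos [ 0.4477 -0.0464  0.3042] rot [-91.47   1.49 -86.16] F [-0.2 -0.9  0.5] g 0.999
togo cm tool [-25.4    0.71  14.59] yaw rad 0.0426
cam [ 0.51654395 -0.04543498  0.42334235] [-0.28658814  0.00551581 -0.958038  ]
```

View pics/w1.png

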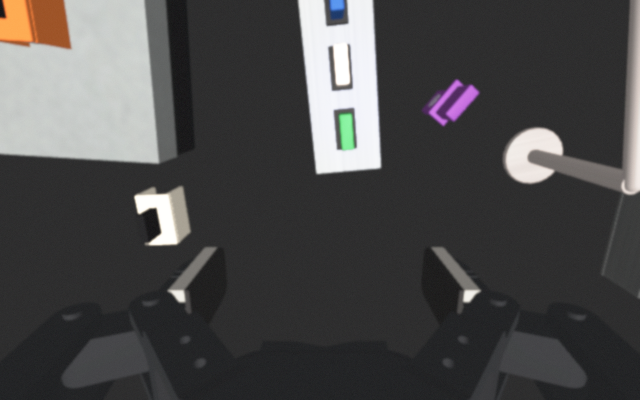

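```bash
python3 -c "
from h import *
for u in [(347,131),(342,65)]: print(onz('wrist',u,.11))
for a,b in [((317,174),(301,0)),((381,168),(371,0))]:
  v=onz('wrist',b,.07)-onz('wrist',a,.07); print(onz('wrist',a,.07),np.degrees(np.arctan2(v[1],v[0])))
"
python3 -m jog '[{"dp":[-2,0,1],"yaw":0.01},{"dp":[-2,0,1],"yaw":0.01},{"dp":[-2,0,1],"yaw":0.01},{"dp":[-2,0,1],"yaw":0.01}]'
python3 -m jog '[{"dp":[-2,0,1],"yaw":0},{"dp":[-2,0,1],"yaw":0},{"dp":[-2,0,1],"yaw":0},{"dp":[-2,0,1],"yaw":0}]'
python3 -m jog '[{"dp":[0,0,0],"yaw":0},{"dp":[0,0,0],"yaw":0}]'
python3 -c "
from h import *
togo(.576,.217,.30,-88.6)"
```

```text
[ 0.48989887 -0.06040211  0.11      ]
[ 0.54718428 -0.05088207  0.11      ]
[ 0.43767196 -0.03347488  0.07      ] 8.702692025070611
[ 0.44950521 -0.10283599  0.07      ] 10.055452250934387
time_s: 2.62
position: [0.4816, 0.0279, 0.302]
tcp_rot: [-91.9, 1.2, -89.1]
wrist_force: [-0.1, 0.5, -0.1]
grip_width: 1.004
time_s: 2.95
position: [0.5213, 0.1041, 0.2992]
tcp_rot: [-92.1, 1.0, -89.5]
wrist_force: [0.3, -0.4, 0.1]
grip_width: 1.001
time_s: 3.12
position: [0.5221, 0.1062, 0.2978]
tcp_rot: [-92.2, 1.2, -89.2]
wrist_force: [-0.5, -0.0, 0.1]
grip_width: 1.005
t 3.12 pos [0.5221 0.1062 0.2978] rot [-92.21   1.21 -89.19] F [-0.5 -0.   0.1] g 1.005
togo cm tool [-11.01  -0.2    5.54] yaw rad -0.0102
```

```bash

python3 -m jog '[{"dp":[0,0,0],"yaw":0},{"dp":[0,0,0],"yaw":0},{"dp":[0,0,0],"yaw":0},{"dp":[0,0,0],"yaw":0},{"dp":[0,0,0],"yaw":0},{"dp":[0,0,0],"yaw":0},{"dp":[0,0,0],"yaw":0},{"dp":[0,0,0],"yaw":0}]'
python3 -c "
from h import *
s=arm.state();print(s['q'],s['position'],s['tcp_rot'])
togo(.576,.217,.30,-88.6)"
```

```text
time_s: 3.78
position: [0.521, 0.0976, 0.2964]
tcp_rot: [-92.4, 0.9, -89.7]
wrist_force: [0.1, 0.8, -0.6]
grip_width: 0.999
[  25.58571538   19.06860631  -46.8587534   101.03837537   13.06493653
   68.13922335 -114.66899995] [0.5210357  0.09758663 0.29643814] [-92.35474965   0.94813671 -89.65468749]
t 3.78 pos [0.521  0.0976 0.2964] rot [-92.35   0.95 -89.65] F [ 0.1  0.8 -0.6] g 0.999
togo cm tool [-11.91  -0.39   5.56] yaw rad -0.0184
```

```bash

python3 -m jog '[{"dp":[-3,0,1.4],"yaw":0},{"dp":[-3,0,1.4],"yaw":0},{"dp":[-3,0,1.4],"yaw":0},{"dp":[-2.5,0.5,1.2],"yaw":0}]'
python3 -c "
from h import *
togo(.576,.217,.25,-88.6)
cv2.imwrite('pics/w2.png',arm.camera('wrist')[:,:,::-1])
togo(.576,.217,.25,-88.6)"
```

```text
time_s: 4.12
position: [0.5775, 0.206, 0.2911]
tcp_rot: [-92.3, 0.5, -90.6]
wrist_force: [-0.3, 1.5, 0.3]
grip_width: 1.001
t 4.12 pos [0.5775 0.206  0.2911] rot [-92.27   0.5  -90.59] F [-0.3  1.5  0.3] g 1.001
togo cm tool [-1.06  4.13  0.  ] yaw rad -0.0348
t 4.17 pos [0.5775 0.2116 0.2896] rot [-92.32   0.77 -90.31] F [2.3 3.6 0.9] g 0.998
togo cm tool [-0.48  3.97  0.01] yaw rad -0.0298
```

View pics/w2.png

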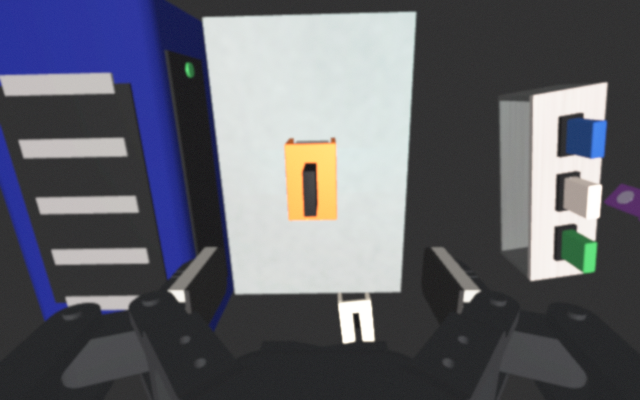

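```bash

python3 -c "
from h import *
import pickle
pickle.dump(cam('wrist'),open('c3','wb'))
im=arm.camera('wrist')[:,:,::-1]
cv2.imwrite('pics/w3.png',im)
crop('pics/w3.png',(260,110,360,240),'pics/w3c.png',4.5)
togo(.576,.217,.25,-88.6)"
```

```text
t 4.22 pos [0.5761 0.2095 0.2895] rot [-92.44   0.67 -90.23] F [-0.5 -0.1  0.3] g 0.999
togo cm tool [-0.7   3.96  0.15] yaw rad -0.0285
```

View pics/w3c.png

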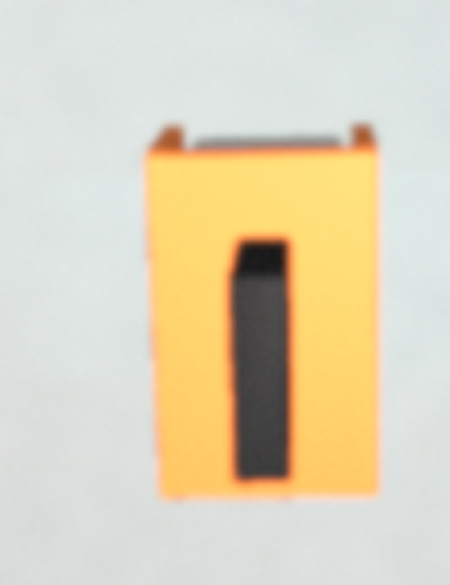

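```bash

python3 -c "
from h import *
import pickle
c=pickle.load(open('c3','rb'))
f=lambda p:(260+p[0]/4.5,110+p[1]/4.5)
P=np.array([onz('',f(p),.145,c) for p in [(146,153),(377,150),(380,495),(160,496)]]);print(P.round(4),P.mean(0))
for a,b in((3,0),(2,1)): v=P[b]-P[a];print(np.degrees(np.arctan2(v[1],v[0])),np.linalg.norm(v))
# fin top: corners near
F=np.array([onz('',f(p),.177,c) for p in [(234,274),(289,272),(290,477),(236,477)]]);print(F.round(4),F.mean(0))
T=np.array([.576,.217,.145])
"
```

```text
[[0.6108 0.2379 0.145 ]
 [0.6112 0.1968 0.145 ]
 [0.5456 0.1953 0.145 ]
 [0.5453 0.2374 0.145 ]] [0.57822245 0.216821   0.145     ]
0.4568947803795874 0.06542464906771892
1.3017996718552092 0.06562710317334544
[[0.596  0.2209 0.177 ]
 [0.5963 0.2121 0.177 ]
 [0.5613 0.212  0.177 ]
 [0.5613 0.2211 0.177 ]] [0.57869385 0.21652073 0.177     ]
```

```bash

python3 -c "
from h import *
togo(.578,.217,.195,-89)"
python3 -m jog '[{"dp":[-0.6,2.5,0.1],"yaw":-0.02},{"dp":[0,2.5,0.1],"yaw":0},{"dp":[0,2.5,0.1],"yaw":0},{"dp":[0,1.5,0.1],"yaw":0},{"dp":[0,0,0],"yaw":0}]' 0.6
python3 -c "
from h import *
togo(.578,.217,.171,-89)"
```

```text
t 4.22 pos [0.5761 0.2095 0.2895] rot [-92.44   0.67 -90.23] F [-0.5 -0.1  0.3] g 0.999
togo cm tool [-0.64  9.44  0.59] yaw rad -0.0215
time_s: 4.63
position: [0.577, 0.2174, 0.1975]
tcp_rot: [-92.3, 0.7, -88.9]
wrist_force: [-0.7, -0.7, 0.2]
grip_width: 0.597
t 4.63 pos [0.577  0.2174 0.1975] rot [-92.27   0.74 -88.86] F [-0.7 -0.7  0.2] g 0.597
togo cm tool [0.07 2.64 0.2 ] yaw rad 0.0024
```

```bash

python3 -m jog '[{"dp":[0,1.3,0.1],"yaw":0},{"dp":[0,1.0,0.1],"yaw":0},{"dp":[0,0.2,0],"yaw":0}]'
python3 -c "
from h import *
togo(.578,.217,.171,-89)
cv2.imwrite('pics/w4.png',arm.camera('wrist')[:,:,::-1])
"
```

```text
time_s: 4.88
position: [0.5788, 0.2162, 0.1721]
tcp_rot: [-92.2, 0.7, -89.0]
wrist_force: [-0.5, 0.2, 0.1]
grip_width: 0.598
t 4.88 pos [0.5788 0.2162 0.1721] rot [-92.19   0.71 -88.95] F [-0.5  0.2  0.1] g 0.598
togo cm tool [-0.08  0.12 -0.07] yaw rad 0.0008
```

View pics/w4.png

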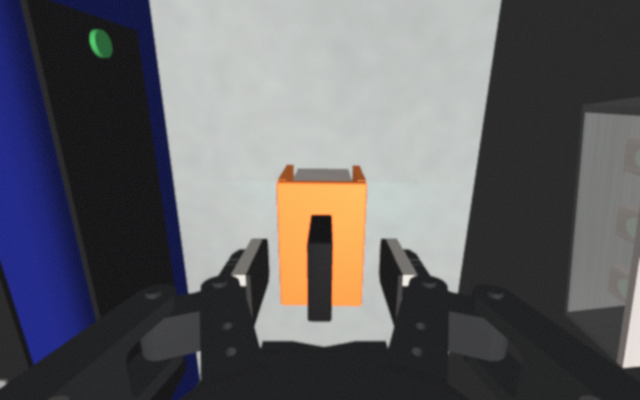

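The fin (320,270) is centred between the fingers. Closing.

```bash

python3 -m jog '[{"dp":[0,0,0],"yaw":0},{"dp":[0,0,0],"yaw":0},{"dp":[0,0,0],"yaw":0},{"dp":[0,0,0],"yaw":0},{"dp":[0,0,0],"yaw":0},{"dp":[0,0,0],"yaw":0}]' 0 50
python3 -c "
from h import *
togo(.578,.217,.26,-89)
cv2.imwrite('pics/w5.png',arm.camera('wrist')[:,:,::-1])
"
```

```text
time_s: 5.43
position: [0.5806, 0.2167, 0.1756]
tcp_rot: [-91.9, 0.8, -89.0]
wrist_force: [0.4, 0.3, -1.1]
grip_width: 0.106
t 5.43 pos [0.5806 0.2167 0.1756] rot [-91.92   0.78 -88.99] F [ 0.4  0.3 -1.1] g 0.106
togo cm tool [-0.15 -8.43 -0.54] yaw rad 0.0002
```

View pics/w5.png

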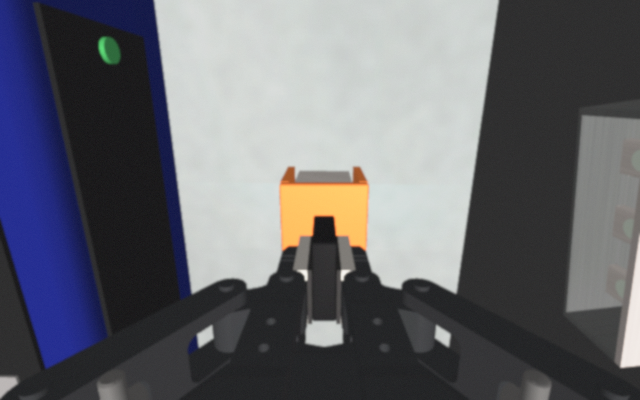

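```bash

python3 -m jog '[{"dp":[0,-1,-0.05],"yaw":0},{"dp":[0,-2,-0.1],"yaw":0},{"dp":[0,-2,-0.1],"yaw":0},{"dp":[0,-2.5,-0.1],"yaw":0},{"dp":[0,-2,-0.1],"yaw":0}]'
python3 -c "
from h import *
togo(.590,-.263,.28,-75.2)
cv2.imwrite('pics/w6.png',arm.camera('wrist')[:,:,::-1])
"
```

```text
time_s: 5.9
position: [0.5759, 0.2144, 0.2708]
tcp_rot: [-92.5, 0.7, -88.9]
wrist_force: [0.0, 0.3, -0.1]
grip_width: 0.111
t 5.9 pos [0.5759 0.2144 0.2708] rot [-92.52   0.66 -88.9 ] F [ 0.   0.3 -0.1] g 0.111
togo cm tool [47.74 -1.49  0.43] yaw rad -0.2391
```

View pics/w6.png

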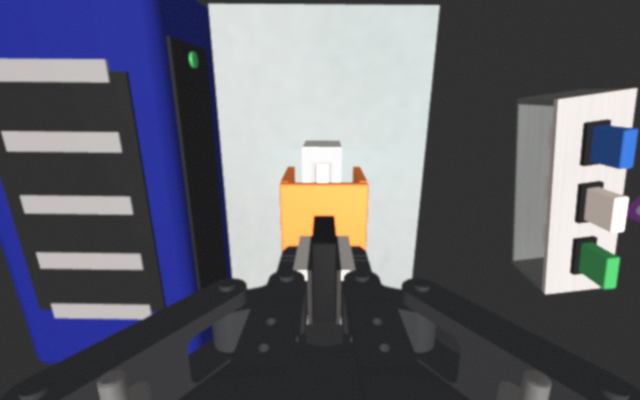

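```bash

python3 -m jog '[{"dp":[1.5,-0.5,0],"yaw":-0.04},{"dp":[3,0,0],"yaw":-0.04},{"dp":[3,0,0],"yaw":-0.04},{"dp":[3,0,0],"yaw":-0.04},{"dp":[3,0,0.3],"yaw":-0.04},{"dp":[3,0,0.6],"yaw":-0.04},{"dp":[3,0,0.6],"yaw":0},{"dp":[3,0,0.6],"yaw":0},{"dp":[3,0,0.6],"yaw":0},{"dp":[3,0,0.6],"yaw":0},{"dp":[3,0,0.6],"yaw":0},{"dp":[3,0,0.6],"yaw":0}]'
python3 -c "
from h import *
togo(.590,-.263,.27,-75.2)
"
```

```text
time_s: 6.95
position: [0.6963, -0.1084, 0.2864]
tcp_rot: [-91.1, 1.3, -73.2]
wrist_force: [0.2, 0.9, -0.5]
grip_width: 0.103
t 6.95 pos [ 0.6963 -0.1084  0.2864] rot [-91.06   1.33 -73.22] F [ 0.2  0.9 -0.5] g 0.103
togo cm tool [ 11.76   1.64 -14.61] yaw rad 0.0345
```

```bash

python3 -m jog '[{"dp":[2,0,-2.5],"yaw":0.017},{"dp":[2,0,-2.5],"yaw":0.017},{"dp":[2,0,-2.5],"yaw":0},{"dp":[2,0,-2.5],"yaw":0},{"dp":[2,0.3,-2.5],"yaw":0},{"dp":[1,0,-1.2],"yaw":0},{"dp":[0,0,0],"yaw":0}]'
python3 -c "
from h import *
togo(.590,-.263,.25,-75.2)
cv2.imwrite('pics/w7.png',arm.camera('wrist')[:,:,::-1])
cv2.imwrite('pics/s7.png',arm.camera('scene')[:,:,::-1])
togo(.590,-.263,.25,-75.2)
"
```

```text
time_s: 7.53
position: [0.5898, -0.2661, 0.2817]
tcp_rot: [-91.1, 1.3, -75.9]
wrist_force: [0.2, -1.0, -0.9]
grip_width: 0.103
t 7.53 pos [ 0.5898 -0.2661  0.2817] rot [-91.1    1.34 -75.9 ] F [ 0.2 -1.  -0.9] g 0.103
togo cm tool [-0.22  3.17  0.15] yaw rad -0.0123
t 7.63 pos [ 0.5919 -0.2623  0.2819] rot [-90.98   1.44 -75.69] F [-0.2  0.1 -0.2] g 0.106
togo cm tool [ 0.1   3.19 -0.15] yaw rad -0.0085
```

View pics/w7.png

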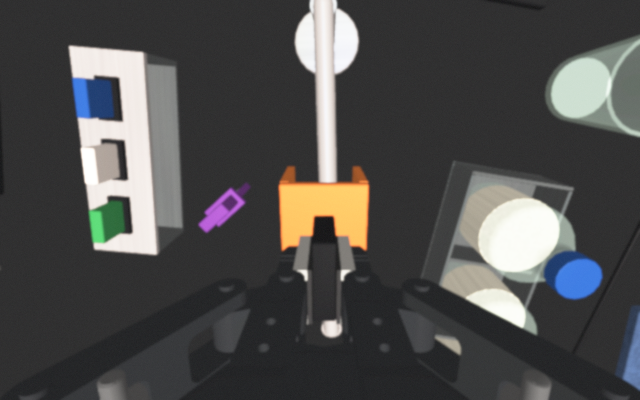

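View pics/s7.png

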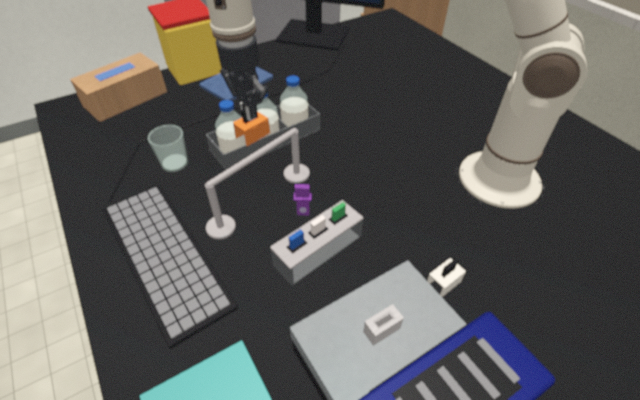

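The cover is over the rail. The rail (325,100) runs centrally under the cover (324,215), and the port slot is uncovered at scene (384,321). Next I measure the rail and the slot more accurately.

```bash

python3 -c "
from h import *
crop('pics/s7.png',(350,290,420,350),'pics/s7c.png',8)
a,b=[onz('wrist',u,.15) for u in [(323.5,20),(328,170)]];v=a-b;print(a,b,np.degrees(np.arctan2(v[1],v[0])), 'at x=.59',b+v*(.59-b[0])/v[0])
togo(.590,-.263,.25,-75.2)
"
```

```text
[ 0.71042991 -0.22900963  0.15      ] [ 0.60916817 -0.25855498  0.15      ] 16.265770133130456 at x=.59 [ 0.59       -0.26414772  0.15      ]
t 7.63 pos [ 0.5919 -0.2623  0.2819] rot [-90.98   1.44 -75.69] F [-0.2  0.1 -0.2] g 0.106
togo cm tool [ 0.1   3.19 -0.15] yaw rad -0.0085
```

View pics/s7c.png

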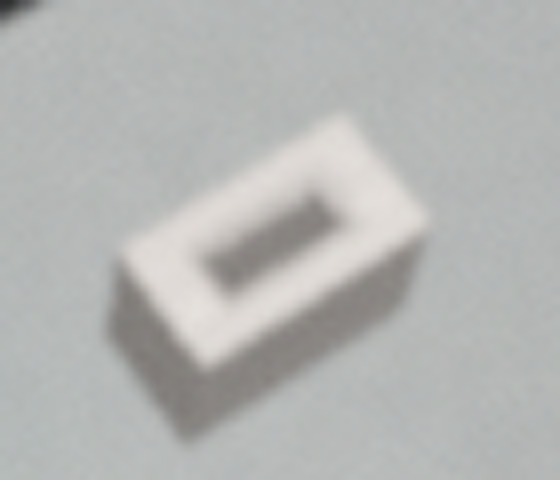

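```bash

python3 -m jog '[{"dp":[0.1,1.5,-0.1],"yaw":0},{"dp":[0.1,2,0],"yaw":0},{"dp":[0.1,2,0],"yaw":0},{"dp":[0,1.3,0],"yaw":0}]'
python3 -c "
from h import *
togo(.590,-.263,.193,-75)
cv2.imwrite('pics/w8.png',arm.camera('wrist')[:,:,::-1])
"
```

```text
time_s: 7.97
position: [0.5984, -0.2556, 0.2187]
tcp_rot: [-90.2, 1.3, -75.1]
wrist_force: [-0.3, -1.0, -1.3]
grip_width: 0.104
t 7.97 pos [ 0.5984 -0.2556  0.2187] rot [-90.22   1.28 -75.12] F [-0.3 -1.  -1.3] g 0.104
togo cm tool [ 0.55  2.56 -0.99] yaw rad -0.0022
```

View pics/w8.png

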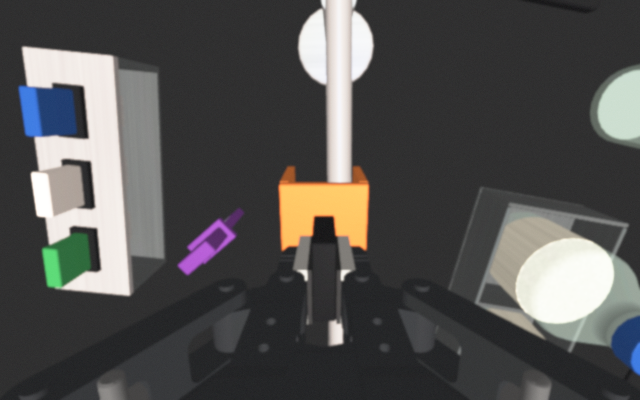

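```bash

python3 -m jog '[{"dp":[0.4,0.3,-0.2],"yaw":0},{"dp":[0.2,0.6,0],"yaw":0}]'
python3 -c "
from h import *
togo(.590,-.263,.193,-75)
"
python3 -m jog '[{"dp":[0.2,0.6,0],"yaw":0},{"dp":[0.1,0.4,0],"yaw":0}]'
python3 -c "
from h import *
togo(.590,-.263,.193,-75)
cv2.imwrite('pics/w9.png',arm.camera('wrist')[:,:,::-1])
togo(.590,-.263,.193,-75)
"
```

```text
time_s: 8.18
position: [0.5994, -0.2581, 0.208]
tcp_rot: [-90.2, 1.4, -74.8]
wrist_force: [0.3, -0.1, -0.1]
grip_width: 0.106
t 8.18 pos [ 0.5994 -0.2581  0.208 ] rot [-90.19   1.4  -74.77] F [ 0.3 -0.1 -0.1] g 0.106
togo cm tool [ 0.26  1.5  -1.03] yaw rad 0.004
time_s: 8.35
position: [0.6014, -0.2598, 0.1982]
tcp_rot: [-90.1, 1.4, -74.7]
wrist_force: [-0.1, -0.4, -0.4]
grip_width: 0.107
t 8.35 pos [ 0.6014 -0.2598  0.1982] rot [-90.11   1.41 -74.68] F [-0.1 -0.4 -0.4] g 0.107
togo cm tool [ 0.03  0.52 -1.18] yaw rad 0.0055
t 8.4 pos [ 0.601  -0.2598  0.1974] rot [-90.15   1.44 -74.69] F [ 0.6 -0.5 -2.2] g 0.102
togo cm tool [ 0.03  0.44 -1.14] yaw rad 0.0054
```

View pics/w9.png

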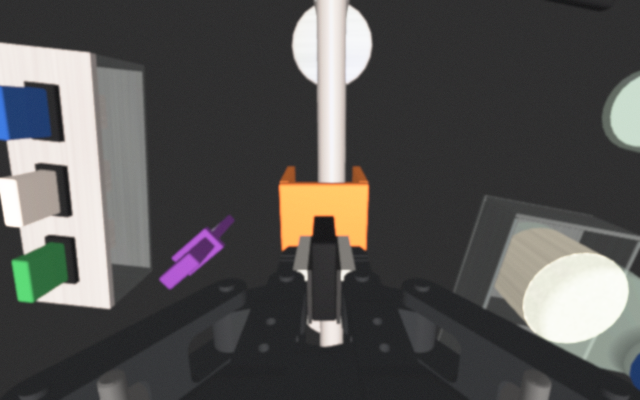

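```bash

python3 -m jog '[{"dp":[0.25,0,0],"yaw":0},{"dp":[0.25,0,0],"yaw":0}]'
python3 -c "
from h import *
togo(.590,-.263,.193,-75)
cv2.imwrite('pics/w10.png',arm.camera('wrist')[:,:,::-1])
crop('pics/w10.png',(250,0,400,260),'pics/w10c.png',2.3)
"
```

```text
time_s: 8.57
position: [0.6026, -0.2642, 0.1975]
tcp_rot: [-90.1, 1.5, -74.7]
wrist_force: [0.4, 0.4, -0.5]
grip_width: 0.106
t 8.57 pos [ 0.6026 -0.2642  0.1975] rot [-90.14   1.47 -74.66] F [ 0.4  0.4 -0.5] g 0.106
togo cm tool [-0.44  0.46 -1.18] yaw rad 0.0059
```

View pics/w10c.png

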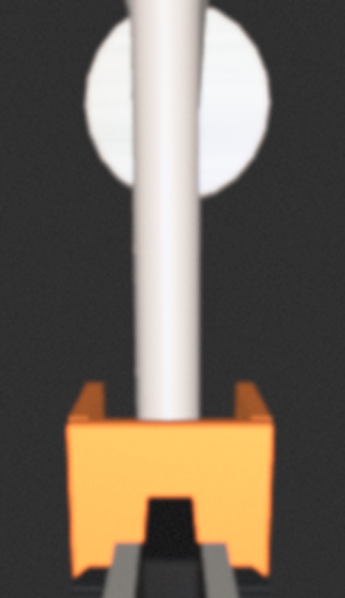

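```bash

python3 -m jog '[{"dp":[0,0.3,0],"yaw":0},{"dp":[0,0.2,0],"yaw":0}]'
python3 -c "
from h import *
togo(.603,-.2605,.192,-75)
cv2.imwrite('pics/w11.png',arm.camera('wrist')[:,:,::-1])
crop('pics/w11.png',(250,0,400,260),'pics/w11c.png',2.3)
togo(.603,-.2605,.192,-75)
"
```

```text
time_s: 8.78
position: [0.6032, -0.2658, 0.1934]
tcp_rot: [-90.0, 1.4, -74.8]
wrist_force: [-0.1, 1.1, -0.4]
grip_width: 0.109
t 8.78 pos [ 0.6032 -0.2658  0.1934] rot [-90.04   1.37 -74.76] F [-0.1  1.1 -0.4] g 0.109
togo cm tool [-0.51  0.16  0.11] yaw rad 0.0041
t 8.83 pos [ 0.6031 -0.2656  0.1931] rot [-90.06   1.38 -74.76] F [ 0.7  0.2 -1.1] g 0.106
togo cm tool [-0.5   0.12  0.13] yaw rad 0.0042
```

View pics/w11c.png

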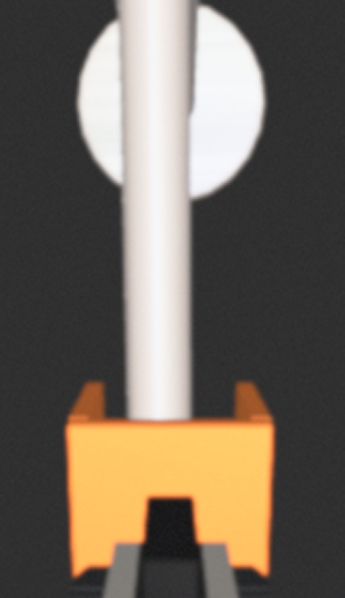

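```bash

python3 -m jog '[{"dp":[-0.22,0.1,0],"yaw":0},{"dp":[-0.03,0.15,0],"yaw":0},{"dp":[0,0.1,0],"yaw":0}]'
python3 -c "
from h import *
togo(.603,-.2635,.192,-75)
cv2.imwrite('pics/w12.png',arm.camera('wrist')[:,:,::-1])
crop('pics/w12.png',(250,0,400,260),'pics/w12c.png',2.3)
togo(.603,-.2635,.192,-75)
"
```

```text
time_s: 9.08
position: [0.6026, -0.2636, 0.1917]
tcp_rot: [-90.1, 1.3, -74.8]
wrist_force: [-2.2, 0.2, 6.4]
grip_width: 0.101
t 9.08 pos [ 0.6026 -0.2636  0.1917] rot [-90.05   1.27 -74.8 ] F [-2.2  0.2  6.4] g 0.101
togo cm tool [ 0.01 -0.03  0.04] yaw rad 0.0036
t 9.13 pos [ 0.6025 -0.2635  0.1917] rot [-90.05   1.26 -74.79] F [-2.1  0.3  5.5] g 0.107
togo cm tool [ 0.01 -0.03  0.04] yaw rad 0.0036
```

View pics/w12c.png

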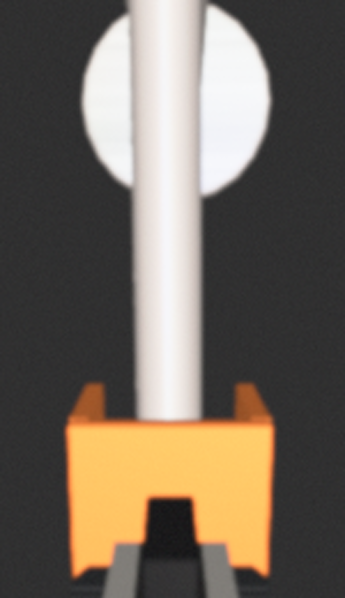

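The rail (170) is centred under the cover (171) and contact is felt (6 N). Releasing.

```bash

python3 -m jog '[{"dp":[0,0,0],"yaw":0},{"dp":[0,0,0],"yaw":0},{"dp":[0,0,0],"yaw":0}]' 0.35
python3 -c "
from h import *
togo(.603,-.2635,.192,-75)
cv2.imwrite('pics/w13.png',arm.camera('wrist')[:,:,::-1])
"
```

```text
time_s: 9.38
position: [0.6029, -0.263, 0.1926]
tcp_rot: [-90.0, 1.2, -74.8]
wrist_force: [-0.0, -0.2, -0.1]
grip_width: 0.351
t 9.38 pos [ 0.6029 -0.263   0.1926] rot [-89.99   1.21 -74.76] F [-0.  -0.2 -0.1] g 0.351
togo cm tool [ 0.05  0.06 -0.01] yaw rad 0.0042
```

View pics/w13.png

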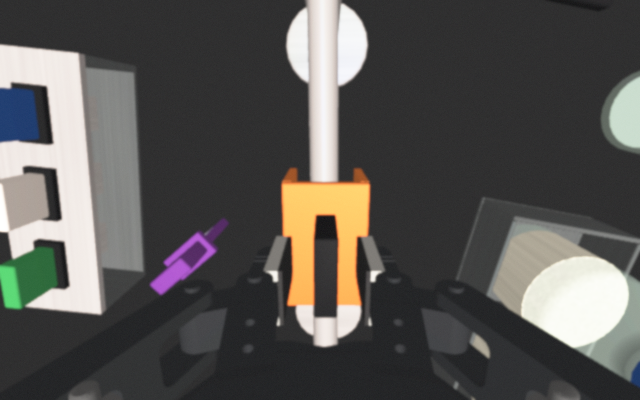

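```bash

python3 -m jog '[{"dp":[0,-1.2,0],"yaw":0},{"dp":[0,-2,0],"yaw":0},{"dp":[0,-2.5,0],"yaw":0},{"dp":[0,-2.5,0],"yaw":0},{"dp":[0,-1,0],"yaw":0}]'
python3 -c "
from h import *
togo(.489,-.0605,.25,-80.7)
cv2.imwrite('pics/w14.png',arm.camera('wrist')[:,:,::-1])
"
```

```text
time_s: 9.85
position: [0.6014, -0.2636, 0.2859]
tcp_rot: [-90.3, 1.6, -74.7]
wrist_force: [-0.1, -1.1, 1.0]
grip_width: 0.35
t 9.85 pos [ 0.6014 -0.2636  0.2859] rot [-90.3    1.59 -74.67] F [-0.1 -1.1  1. ] g 0.35
togo cm tool [-22.45   4.25  -5.45] yaw rad 0.1053
```

View pics/w14.png

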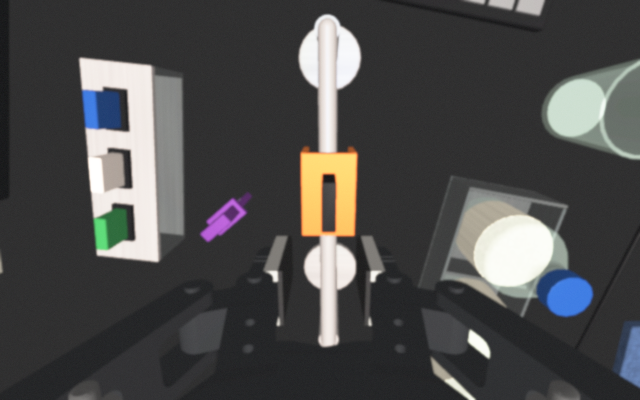

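The cover hangs astride the rail, level, at wrist (328,195). On to the green plate at about (0.489, -0.060).

```bash

python3 -m jog '[{"dp":[-2,0,-0.4],"yaw":0.03},{"dp":[-3,0,-0.6],"yaw":0.03},{"dp":[-3,0,-0.6],"yaw":0.03},{"dp":[-3,0,-0.6],"yaw":0.01},{"dp":[-3,0,-0.6],"yaw":0},{"dp":[-3,0.5,-0.6],"yaw":0},{"dp":[-2.5,0.5,-0.6],"yaw":0},{"dp":[-1,0.5,-0.3],"yaw":0},{"dp":[0,0,0],"yaw":0}]' 0.7
python3 -c "
from h import *
arm.camera('top')
togo(.489,-.0605,.25,-80.7)
import pickle
pickle.dump(cam('wrist'),open('c15','wb'))
cv2.imwrite('pics/w15.png',arm.camera('wrist')[:,:,::-1])
"
```

```text
time_s: 10.65
position: [0.5157, -0.0656, 0.2723]
tcp_rot: [-90.5, 1.4, -81.1]
wrist_force: [-0.9, -1.0, -0.3]
grip_width: 0.702
t 10.7 pos [ 0.5164 -0.0667  0.2727] rot [-90.42   1.34 -81.12] F [0.1 0.2 0.9] g 0.701
togo cm tool [-0.98  2.31 -2.59] yaw rad -0.0074
```

View pics/w15.png

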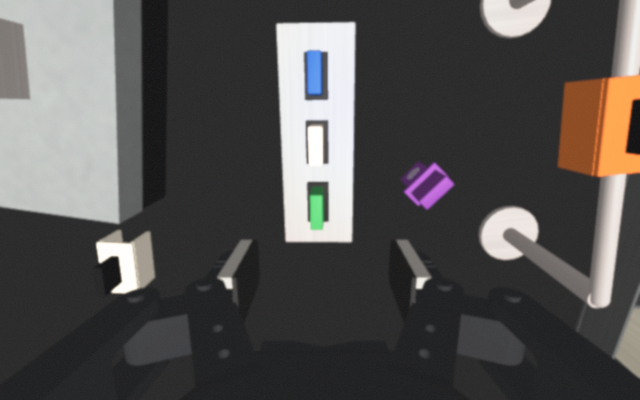

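```bash

python3 -c "
from h import *
crop('pics/w15.png',(270,15,370,255),'pics/w15c.png',2.5)
im=cv2.imread('pics/w15.png').astype(int)
import pickle
c=pickle.load(open('c15','rb'))
g=((im[:,:,1]>im[:,:,2]+40)&(im[:,:,1]>im[:,:,0]+30)).astype(np.uint8)
ys,xs=np.nonzero(g);m=(xs>290)&(xs<340);print(xs[m].min(),xs[m].max(),ys[m].min(),ys[m].max())
b=((im[:,:,0]>im[:,:,2]+60)).astype(np.uint8);ys,xs=np.nonzero(b);m=(xs>290)&(xs<340)&(ys<120);print(xs[m].min(),xs[m].max(),ys[m].min(),ys[m].max())
for p in [(285.5,240),(278.5,28),(352,240),(355,25)]: print(onz('',p,.07,c).round(4))
"
```

```text
309 323 187 229
306 321 50 94
[ 0.44   -0.0332  0.07  ]
[ 0.6426 -0.0015  0.07  ]
[ 0.4517 -0.103   0.07  ]
[ 0.6553 -0.0689  0.07  ]
```

View pics/w15c.png

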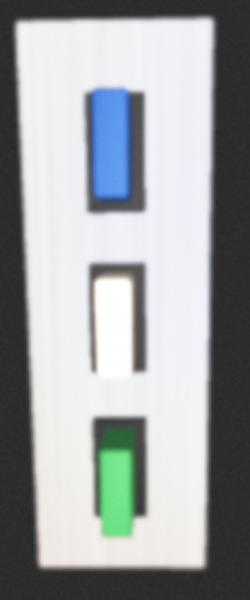

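```bash

python3 -c "
from h import *
import pickle
c=pickle.load(open('c15','rb'))
f=lambda p:(270+p[0]/2.5,15+p[1]/2.5)
P=[onz('',f(p),.11,c) for p in [(101,450),(133,450),(132,536),(101,536)]];print(np.round(P,4),np.mean(P,0))
P=[onz('',f(p),.11,c) for p in [(95,88),(130,88)]]; print(np.mean(P,0))
P=[onz('',f(p),.076,c) for p in [(95,420),(145,420),(146,516),(95,516)]];print(np.mean(P,0))
togo(.488,-.061,.20,-80.8)
"
```

```text
[[ 0.5045 -0.0532  0.11  ]
 [ 0.5064 -0.0645  0.11  ]
 [ 0.4738 -0.0692  0.11  ]
 [ 0.4719 -0.0579  0.11  ]] [ 0.48915339 -0.06120138  0.11      ]
[ 0.62357776 -0.03949304  0.11      ]
[ 0.48859493 -0.06119749  0.076     ]
t 10.75 pos [ 0.5173 -0.0683  0.2731] rot [-90.37   1.31 -81.26] F [ 0.5 -0.5  0.2] g 0.7
togo cm tool [-1.    7.35 -2.74] yaw rad -0.0081
```

```bash

python3 -m jog '[{"dp":[-0.5,2,-1.4],"yaw":0},{"dp":[-0.5,2.5,-1.3],"yaw":0},{"dp":[0,2.5,0],"yaw":0},{"dp":[0,2,0],"yaw":0},{"dp":[0,0.5,0],"yaw":0}]'
python3 -c "
from h import *
togo(.489,-.0612,.102,-80.8)
"
```

```text
time_s: 11.17
position: [0.4948, -0.0718, 0.1775]
tcp_rot: [-89.8, 1.0, -82.1]
wrist_force: [-0.4, 0.8, 0.1]
grip_width: 0.703
t 11.17 pos [ 0.4948 -0.0718  0.1775] rot [-89.83   1.02 -82.09] F [-0.4  0.8  0.1] g 0.703
togo cm tool [-1.    7.57 -0.45] yaw rad -0.0225
```

```bash

python3 -m jog '[{"dp":[-0.8,1.2,-0.3],"yaw":-0.02},{"dp":[-0.3,1.5,0],"yaw":0},{"dp":[0,0.5,0],"yaw":0}]'
python3 -c "
from h import *
togo(.489,-.0612,.102,-80.8)
cv2.imwrite('pics/w16.png',arm.camera('wrist')[:,:,::-1])
togo(.489,-.0612,.102,-80.8)
"
```

```text
time_s: 11.42
position: [0.4932, -0.0666, 0.1445]
tcp_rot: [-89.8, 1.0, -81.4]
wrist_force: [-1.4, 0.2, 0.6]
grip_width: 0.701
t 11.42 pos [ 0.4932 -0.0666  0.1445] rot [-89.75   0.99 -81.42] F [-1.4  0.2  0.6] g 0.701
togo cm tool [-0.53  4.25 -0.35] yaw rad -0.0108
t 11.47 pos [ 0.4931 -0.0669  0.1443] rot [-89.78   1.   -81.43] F [ 0.6 -0.4  0.2] g 0.698
togo cm tool [-0.55  4.24 -0.34] yaw rad -0.0111
```

View pics/w16.png

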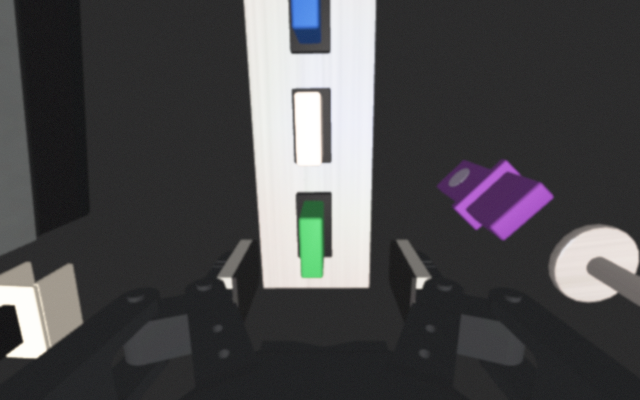

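```bash

python3 -m jog '[{"dp":[-0.5,0.5,-0.4],"yaw":-0.01},{"dp":[-0.2,1.2,0],"yaw":0},{"dp":[-0.1,0.8,0],"yaw":0}]'
python3 -c "
from h import *
togo(.489,-.0612,.102,-80.8)
cv2.imwrite('pics/w17.png',arm.camera('wrist')[:,:,::-1])
togo(.489,-.0612,.102,-80.8)
"
```

```text
time_s: 11.72
position: [0.4914, -0.0615, 0.1208]
tcp_rot: [-89.5, 0.9, -81.1]
wrist_force: [-0.6, -0.4, 0.0]
grip_width: 0.696
t 11.72 pos [ 0.4914 -0.0615  0.1208] rot [-89.45   0.87 -81.06] F [-0.6 -0.4  0. ] g 0.696
togo cm tool [-0.04  1.88 -0.25] yaw rad -0.0045
t 11.77 pos [ 0.4905 -0.0611  0.1196] rot [-89.56   0.92 -81.04] F [-0.   0.8 -0.5] g 0.7
togo cm tool [ 0.01  1.76 -0.17] yaw rad -0.0041
```

View pics/w17.png

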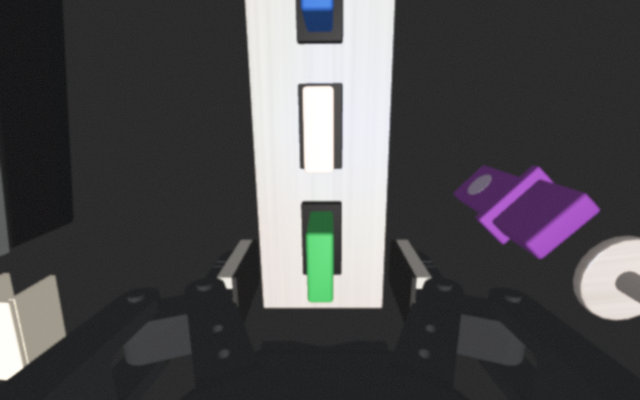

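```bash

python3 -m jog '[{"dp":[-0.05,0.7,-0.1],"yaw":0},{"dp":[0,0.7,-0.1],"yaw":0},{"dp":[0,0.2,0],"yaw":0}]' 0.45
python3 -c "
from h import *
togo(.489,-.0612,.102,-80.8)
cv2.imwrite('pics/w18.png',arm.camera('wrist')[:,:,::-1])
togo(.489,-.0612,.102,-80.8)
"
```

```text
time_s: 12.02
position: [0.4889, -0.0607, 0.1024]
tcp_rot: [-89.5, 0.9, -81.0]
wrist_force: [-0.6, 0.0, -0.2]
grip_width: 0.448
t 12.02 pos [ 0.4889 -0.0607  0.1024] rot [-89.52   0.89 -81.02] F [-0.6  0.  -0.2] g 0.448
togo cm tool [0.06 0.04 0.  ] yaw rad -0.0038
t 12.07 pos [ 0.4888 -0.0606  0.1024] rot [-89.53   0.9  -81.01] F [-0.1  0.4 -0.4] g 0.448
togo cm tool [0.06 0.04 0.01] yaw rad -0.0037
```

View pics/w18.png

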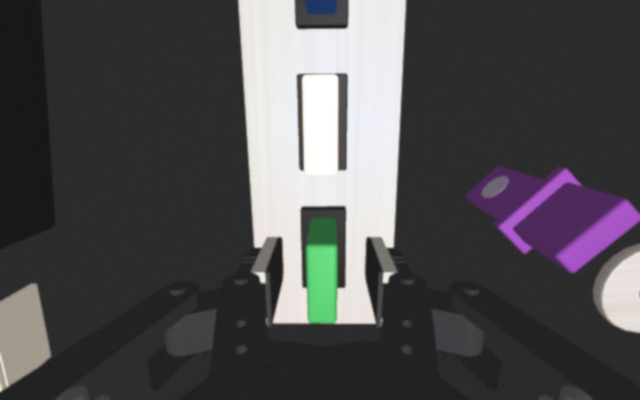

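```bash

python3 -m jog '[{"dp":[0,0,0],"yaw":0},{"dp":[0,0,0],"yaw":0},{"dp":[0,0,0],"yaw":0},{"dp":[0,0,0],"yaw":0},{"dp":[0,0,0],"yaw":0}]' 0 80
python3 -c "
from h import *
togo(.489,-.0612,.25,-80.8)
cv2.imwrite('pics/w19.png',arm.camera('wrist')[:,:,::-1])
"
```

```text
time_s: 12.48
position: [0.4895, -0.0605, 0.1029]
tcp_rot: [-89.5, 0.9, -81.0]
wrist_force: [0.6, -0.0, -1.6]
grip_width: 0.121
t 12.48 pos [ 0.4895 -0.0605  0.1029] rot [-89.48   0.88 -80.99] F [ 0.6 -0.  -1.6] g 0.121
togo cm tool [ -0.16 -14.71   0.08] yaw rad -0.0033
```

View pics/w19.png

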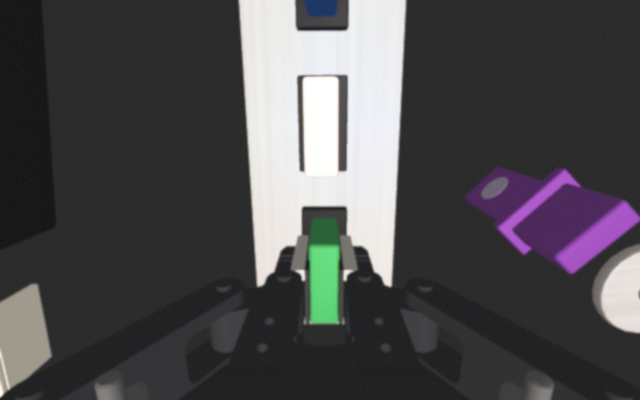

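```bash

python3 -m jog '[{"dp":[0,-1,0],"yaw":0},{"dp":[0,-2,0],"yaw":0},{"dp":[0,-2.5,0],"yaw":0},{"dp":[0,-3,0],"yaw":0},{"dp":[0,-3,0],"yaw":0},{"dp":[0,-3,0],"yaw":0},{"dp":[0,-2.5,0],"yaw":0}]'
python3 -c "
from h import *
togo(.578,.217,.275,-89)
"
```

```text
time_s: 13.12
position: [0.4847, -0.0614, 0.278]
tcp_rot: [-90.0, 1.3, -80.8]
wrist_force: [0.7, -0.8, -0.9]
grip_width: 0.123
t 13.12 pos [ 0.4847 -0.0614  0.278 ] rot [-89.97   1.28 -80.75] F [ 0.7 -0.8 -0.9] g 0.123
togo cm tool [-25.96   0.88  13.68] yaw rad 0.1439
```

```bash

python3 -m jog '[{"dp":[-2,0,1],"yaw":0.04},{"dp":[-3,0,1.6],"yaw":0.04},{"dp":[-3,0,1.7],"yaw":0.04},{"dp":[-3,0,1.7],"yaw":0.02},{"dp":[-3,0,1.7],"yaw":0},{"dp":[-2.5,0,1.5],"yaw":0},{"dp":[-1.5,0,1],"yaw":0},{"dp":[-0.5,0,0.3],"yaw":0}]'
python3 -c "
from h import *
import pickle
arm.camera('top')
togo(.578,.217,.275,-89)
pickle.dump(cam('wrist'),open('c20','wb'))
cv2.imwrite('pics/w20.png',arm.camera('wrist')[:,:,::-1])
cv2.imwrite('pics/s20.png',arm.camera('scene')[:,:,::-1])
togo(.578,.217,.275,-89)
"
```

```text
time_s: 13.78
position: [0.5852, 0.1314, 0.2964]
tcp_rot: [-89.2, 0.8, -89.9]
wrist_force: [-0.4, 0.7, -0.5]
grip_width: 0.128
t 13.83 pos [0.585  0.1319 0.2965] rot [-89.21   0.89 -89.84] F [ 1.1  0.8 -0.2] g 0.126
togo cm tool [-8.48  2.27 -0.7 ] yaw rad -0.0146
t 13.93 pos [0.5841 0.1277 0.2956] rot [-89.3    0.69 -90.04] F [-0.2 -1.7 -1.2] g 0.125
togo cm tool [-8.9   2.16 -0.64] yaw rad -0.0182
```

View pics/w20.png

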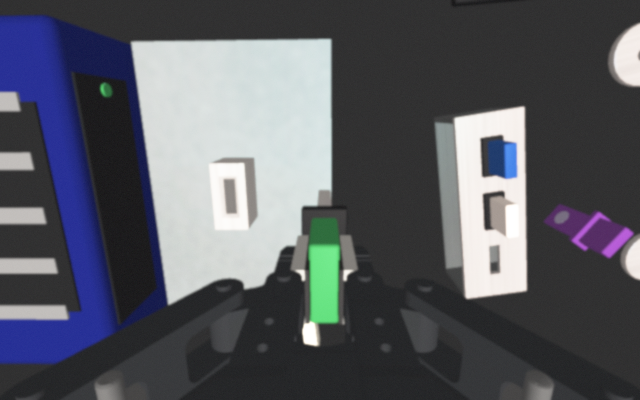

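View pics/s20.png

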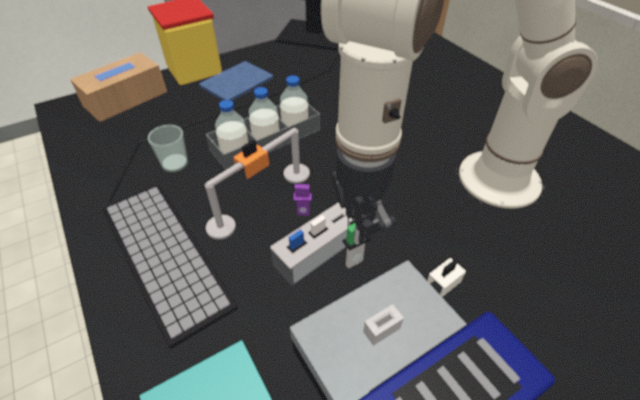

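Plate in hand at wrist (324,270), with the shoulder visible at (324,215). The slot is visible at (231,196). Next I zoom in to measure the slot.

```bash

python3 -c "
from h import *
crop('pics/w20.png',(195,140,275,245),'pics/w20c.png',5.5)
crop('pics/w20.png',(285,180,365,350),'pics/w20d.png',3.5)
crop('pics/s20.png',(320,200,400,280),'pics/s20d.png',6)
"
```

```text
(no output)
```

View pics/w20c.png

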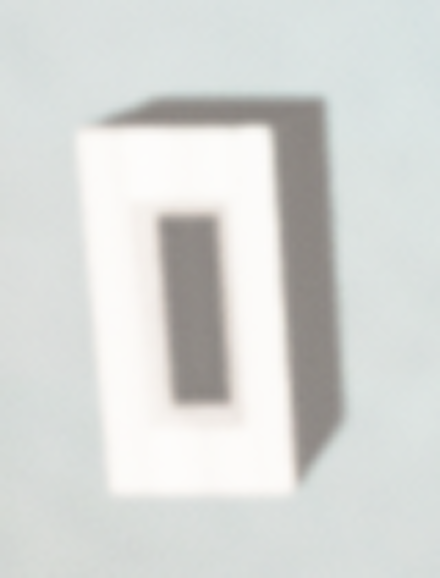

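View pics/w20d.png

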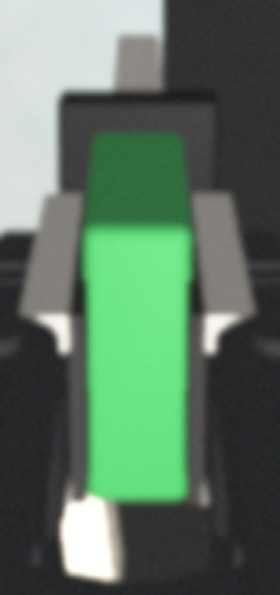

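View pics/s20d.png

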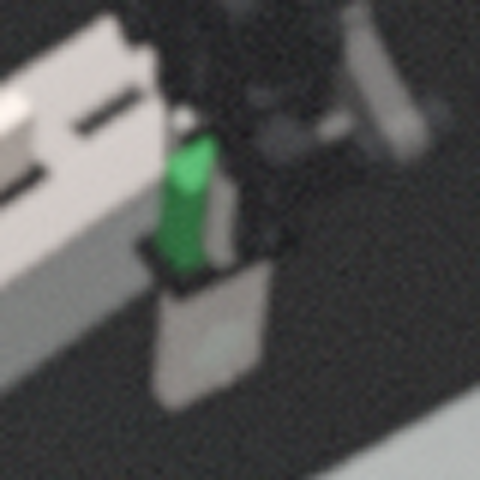

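```bash
cat >> h.py <<'E'
def foot(L=.093):
    s=arm.state();R=Ro.from_euler('xyz',s['tcp_rot'],degrees=True).as_matrix()
    return s['position']+R[:,1]*L, R[:,1]
E
python3 -c "
from h import *
import pickle
c=pickle.load(open('c20','rb'))
f=lambda p:(195+p[0]/5.5,140+p[1]/5.5)
P=np.array([onz('',f(p),.14,c) for p in [(76,127),(270,127),(297,495),(108,495)]]);print(P.round(4),P.mean(0))
for a,b in((3,0),(2,1)): v=P[b]-P[a];print(np.degrees(np.arctan2(v[1],v[0])),np.linalg.norm(v))
v=P[0]-P[1];print(np.degrees(np.arctan2(v[1],v[0]))-90,np.linalg.norm(v))
P=np.array([onz('',f(p),.137,c) for p in [(158,214),(217,214),(230,403),(174,404)]]);print(P.round(4),P.mean(0))
# scene
f=lambda p:(350+p[0]/8,290+p[1]/8)
P=np.array([onz('scene',f(p),.14) for p in [(118,246),(340,113),(430,215),(208,368)]]);print(P.mean(0))
print(foot()); togo(.578,.217,.275,-89)
# where does the plate's foot edge show
"
```

```text
[[0.608  0.2326 0.14  ]
 [0.6082 0.2022 0.14  ]
 [0.5474 0.2011 0.14  ]
 [0.5471 0.2324 0.14  ]] [0.57768505 0.21706814 0.14      ]
0.20467029365448017 0.06087139508838659
0.9608045447855103 0.06076889484111614
0.3542960130357784 0.030431653265791735
[[0.5937 0.2217 0.137 ]
 [0.5937 0.2122 0.137 ]
 [0.5622 0.2121 0.137 ]
 [0.562  0.2213 0.137 ]] [0.57788952 0.21684124 0.137     ]
[0.57881471 0.21873186 0.14      ]
(array([0.58522912, 0.12883253, 0.20261253]), array([ 0.01214872,  0.01203382, -0.99985379]))
t 13.93 pos [0.5841 0.1277 0.2956] rot [-89.3    0.69 -90.04] F [-0.2 -1.7 -1.2] g 0.125
togo cm tool [-8.9   2.16 -0.64] yaw rad -0.0182
```

```bash

python3 -m jog '[{"dp":[-2,0,-0.1],"yaw":-0.01},{"dp":[-3,0,-0.2],"yaw":0},{"dp":[-2,0.8,-0.2],"yaw":0},{"dp":[-1,0.5,-0.1],"yaw":0},{"dp":[-0.3,0.3,0],"yaw":0},{"dp":[0,0,0],"yaw":0}]'
python3 -c "
from h import *
arm.camera('top');
print(foot()); togo(.577,.216,.26,-89.4)
"
```

```text
time_s: 14.43
position: [0.5776, 0.197, 0.2792]
tcp_rot: [-89.4, 0.0, -90.5]
wrist_force: [0.5, -0.8, -0.8]
grip_width: 0.128
(array([0.57884125, 0.19631975, 0.1864717 ]), array([ 1.02014396e-02, -2.39533167e-05, -9.99947964e-01]))
t 14.48 pos [0.5779 0.1963 0.2795] rot [-89.42   0.   -90.52] F [-0.8  0.2 -1.3] g 0.131
togo cm tool [-1.97  1.95 -0.13] yaw rad -0.0195
```

```bash

python3 -m jog '[{"dp":[-1.2,0.5,-0.05],"yaw":-0.015},{"dp":[-0.7,0.6,0],"yaw":-0.005},{"dp":[-0.2,0.4,0],"yaw":0}]'
python3 -c "
from h import *
arm.camera('top');
print(foot()); togo(.577,.217,.25,-89.4)
cv2.imwrite('pics/w21.png',arm.camera('wrist')[:,:,::-1])
cv2.imwrite('pics/s21.png',arm.camera('scene')[:,:,::-1])
crop('pics/s21.png',(340,250,420,350),'pics/s21c.png',6)
print(foot());
"
```

```text
time_s: 14.73
position: [0.5798, 0.2134, 0.2646]
tcp_rot: [-89.3, -0.2, -89.7]
wrist_force: [0.5, -0.3, -0.1]
grip_width: 0.133
(array([0.5803579 , 0.2132594 , 0.17071469]), array([ 0.01146083, -0.00270365, -0.99993067]))
t 14.78 pos [0.5793 0.2135 0.2637] rot [-89.34  -0.16 -89.67] F [-0.8 -0.1 -1.1] g 0.127
togo cm tool [-0.35  1.37 -0.24] yaw rad -0.0047
(array([0.58054935, 0.21278822, 0.17150195]), array([ 0.0116937 , -0.00295474, -0.99992726]))
```

View pics/w21.png

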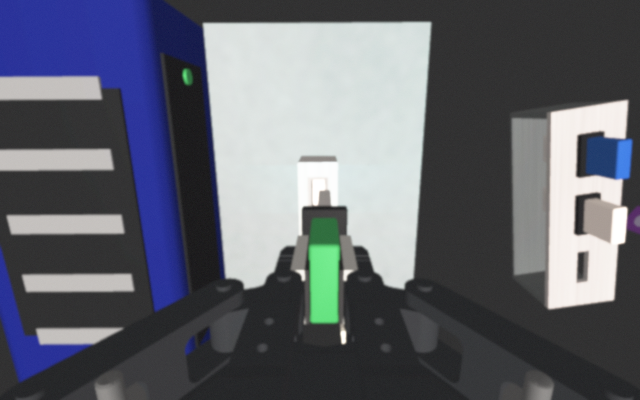

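View pics/s21c.png

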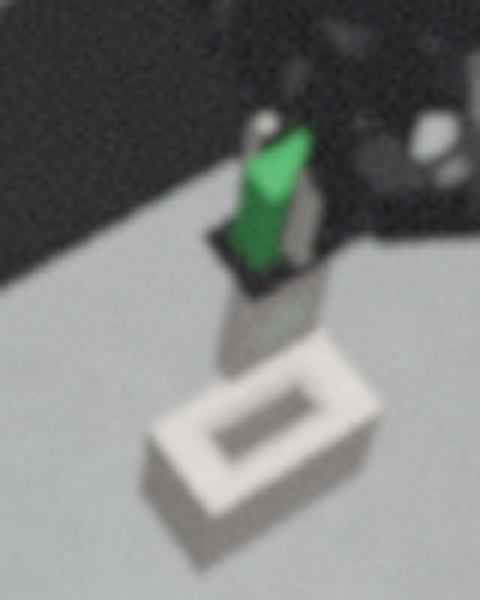

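```bash

python3 -m jog '[{"dp":[-0.3,0.4,-0.25],"yaw":0},{"dp":[-0.15,0.6,-0.1],"yaw":0},{"dp":[0,0.3,0],"yaw":0}]'
python3 -c "
from h import *
print(foot()); togo(.577,.217,.24,-89.4)
cv2.imwrite('pics/w22.png',arm.camera('wrist')[:,:,::-1])
crop('pics/w22.png',(270,120,370,260),'pics/w22c.png',4)
print(foot());
"
```

```text
time_s: 15.13
position: [0.5766, 0.2175, 0.2513]
tcp_rot: [-89.2, -0.2, -89.7]
wrist_force: [0.5, 0.2, -0.8]
grip_width: 0.13
(array([0.57782578, 0.21728666, 0.15830412]), array([ 0.01320087, -0.00271287, -0.99990918]))
t 15.13 pos [0.5766 0.2175 0.2513] rot [-89.24  -0.16 -89.75] F [ 0.5  0.2 -0.8] g 0.13
togo cm tool [0.05 1.13 0.03] yaw rad -0.006
(array([0.57753329, 0.21706785, 0.15780582]), array([ 0.01242456, -0.00294432, -0.99991848]))
```

View pics/w22c.png

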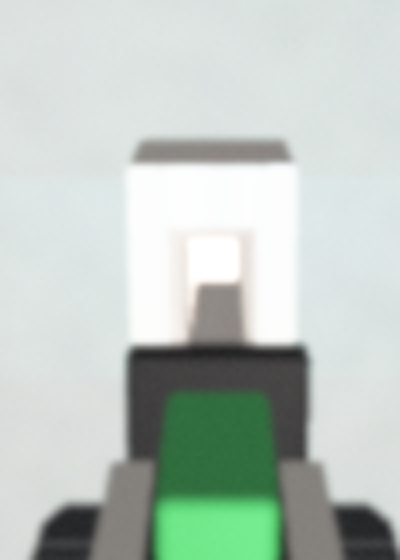

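```bash

python3 -m jog '[{"dp":[-0.1,0.6,0],"yaw":0},{"dp":[0,0.8,-0.01],"yaw":0},{"dp":[0,0.8,-0.01],"yaw":0}]'
python3 -c "
from h import *
print(foot()); togo(.577,.217,.24,-89.4)
cv2.imwrite('pics/w23.png',arm.camera('wrist')[:,:,::-1])
crop('pics/w23.png',(270,120,370,260),'pics/w23c.png',4)
print(foot());
"
```

```text
time_s: 15.43
position: [0.5774, 0.2186, 0.2285]
tcp_rot: [-89.1, -0.1, -89.8]
wrist_force: [0.4, 0.5, -0.5]
grip_width: 0.126
(array([0.57878392, 0.21837327, 0.13553836]), array([ 0.01518343, -0.00236511, -0.99988193]))
t 15.43 pos [0.5774 0.2186 0.2285] rot [-89.13  -0.14 -89.76] F [ 0.4  0.5 -0.5] g 0.126
togo cm tool [ 0.16 -1.15 -0.02] yaw rad -0.0063
(array([0.57763535, 0.21775324, 0.13354179]), array([ 0.01256859, -0.00318691, -0.99991593]))
```

View pics/w23c.png

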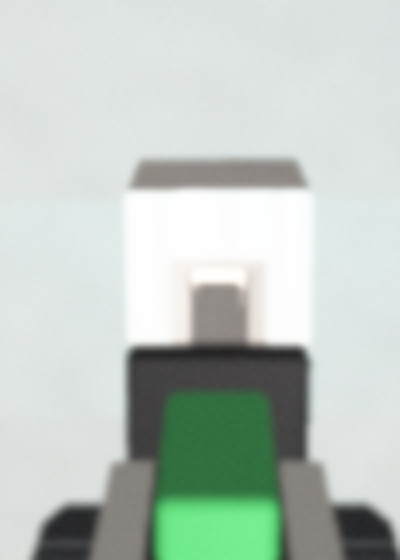

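```bash

python3 -m jog '[{"dp":[0,0.7,-0.01],"yaw":0},{"dp":[0,0.7,-0.01],"yaw":0}]'
python3 -m jog '[{"dp":[0,0.7,-0.01],"yaw":0},{"dp":[0,0.6,-0.01],"yaw":0}]'
python3 -c "
from h import *
print(foot()); togo(.578,.217,.172,-89.4)
cv2.imwrite('pics/w24.png',arm.camera('wrist')[:,:,::-1])
crop('pics/w24.png',(270,120,370,260),'pics/w24c.png',4)
print(foot());
"
```

```text
time_s: 15.65
position: [0.5769, 0.218, 0.2117]
tcp_rot: [-89.2, -0.2, -89.8]
wrist_force: [0.5, -0.7, -1.3]
grip_width: 0.128
time_s: 15.82
position: [0.5768, 0.2178, 0.1968]
tcp_rot: [-89.3, -0.2, -89.8]
wrist_force: [0.3, 1.0, -0.3]
grip_width: 0.126
(array([0.57804745, 0.21747348, 0.1038509 ]), array([ 0.01302562, -0.00301993, -0.9999106 ]))
t 15.82 pos [0.5768 0.2178 0.1968] rot [-89.25  -0.18 -89.78] F [ 0.3  1.  -0.3] g 0.126
togo cm tool [0.07 2.49 0.08] yaw rad -0.0066
(array([0.57787401, 0.21720934, 0.10276394]), array([ 0.01238866, -0.00316116, -0.99991826]))
```

View pics/w24c.png

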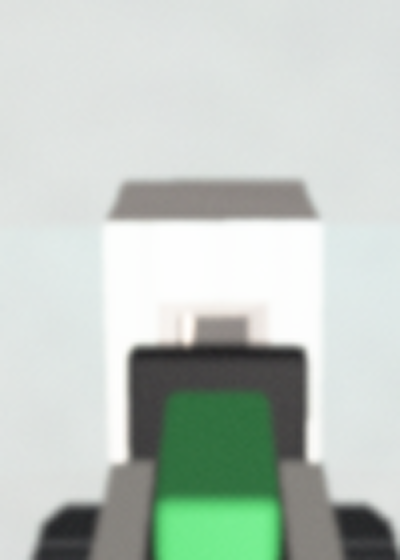

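```bash

python3 -m jog '[{"dp":[0,0.6,0],"yaw":0},{"dp":[0,0.6,0],"yaw":0},{"dp":[0,0.5,0],"yaw":0}]' - 100
python3 -c "
from h import *
print(foot()); togo(.578,.217,.173,-89.4)"
python3 -m jog '[{"dp":[0,0.4,0],"yaw":0},{"dp":[0,0.4,0],"yaw":0}]'
python3 -c "
from h import *
togo(.578,.217,.173,-89.4)
cv2.imwrite('pics/w25.png',arm.camera('wrist')[:,:,::-1])
cv2.imwrite('pics/s25.png',arm.camera('scene')[:,:,::-1])
crop('pics/s25.png',(340,250,420,350),'pics/s25c.png',6)
togo(.578,.217,.173,-89.4)
"
```

```text
time_s: 16.12
position: [0.5775, 0.2178, 0.1781]
tcp_rot: [-89.2, -0.2, -89.8]
wrist_force: [-1.2, -0.1, 3.8]
grip_width: 0.122
(array([0.57871516, 0.21751175, 0.08507261]), array([ 0.01344487, -0.0026552 , -0.99990609]))
t 16.12 pos [0.5775 0.2178 0.1781] rot [-89.23  -0.15 -89.8 ] F [-1.2 -0.1  3.8] g 0.122
togo cm tool [0.07 0.51 0.05] yaw rad -0.007
time_s: 16.28
position: [0.5777, 0.2179, 0.1722]
tcp_rot: [-89.2, -0.3, -89.8]
wrist_force: [-15.6, -10.7, 50.0]
grip_width: 0.122
t 16.28 pos [0.5777 0.2179 0.1722] rot [-89.2   -0.25 -89.82] F [-15.6 -10.7  50. ] g 0.122
togo cm tool [ 0.09 -0.08  0.03] yaw rad -0.0074
t 16.38 pos [0.5777 0.2179 0.1724] rot [-89.17  -0.25 -89.81] F [-6.2 -4.7 18.1] g 0.121
togo cm tool [ 0.09 -0.06  0.03] yaw rad -0.0071
```

View pics/w25.png

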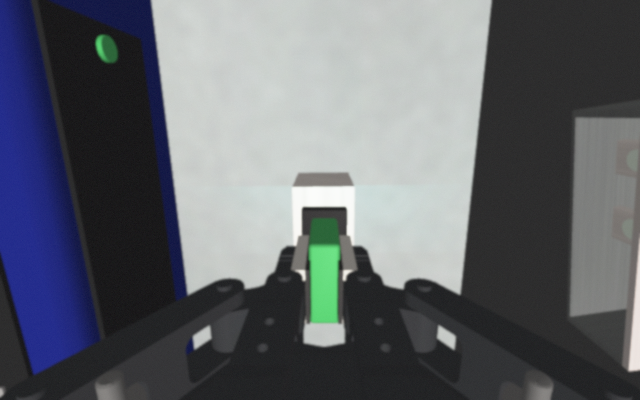

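View pics/s25c.png

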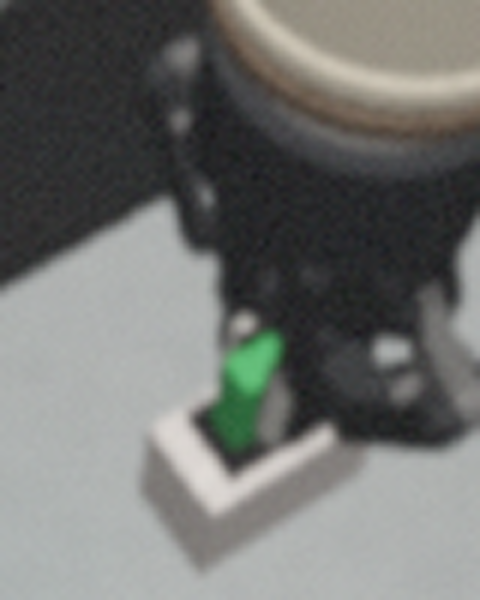

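```bash

python3 -c "
from h import *
for i in range(6):
  im=arm.camera('wrist');s=arm.state();print(s['time_s'],s['position'].round(4),s['wrist_force'].round(1),s['grip_width'])
cv2.imwrite('pics/w26.png',im[:,:,::-1]);crop('pics/w26.png',(270,150,380,350),'pics/w26c.png',3)
"
```

```text
16.4333 [0.5777 0.2179 0.1724] [-6.1 -4.9 17.8] 0.11670661806637263
16.4833 [0.5777 0.2179 0.1724] [-6.4 -3.3 18.8] 0.12242319493736291
16.5333 [0.5777 0.2179 0.1724] [-6.5 -3.7 18.6] 0.12456374267834185
16.5833 [0.5777 0.2179 0.1724] [-6.6 -3.1 17.6] 0.11984020542522932
16.6333 [0.5777 0.2179 0.1724] [-6.  -2.6 19. ] 0.12481550750336123
16.6833 [0.5777 0.2179 0.1724] [-5.6 -4.3 18.2] 0.12474960998237787
```

View pics/w26c.png

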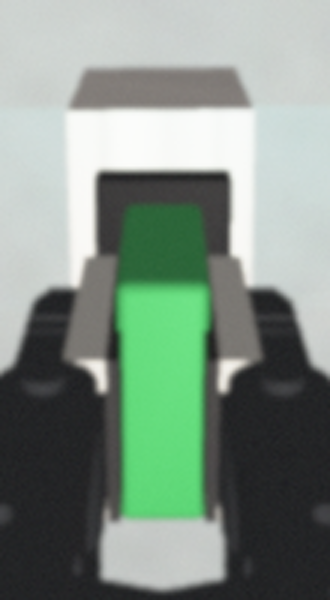

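The force holds steady at 18 N, more than three times the spring's 5.5 N, and the height matches the shoulder being on the rim. One last check of the rest of the scene.

```bash

python3 -c "
from h import *
cv2.imwrite('pics/t27.png',arm.camera('top')[:,:,::-1])
crop('pics/s25.png',(100,60,400,285),'pics/s27c.png',2.6)
s=arm.state();print(s['time_s'],s['position'],s['wrist_force'])
"
```

```text
16.7333 [0.57769457 0.21793962 0.17238979] [-5.83395309 -4.0190581  17.76162519]
```

View pics/s27c.png

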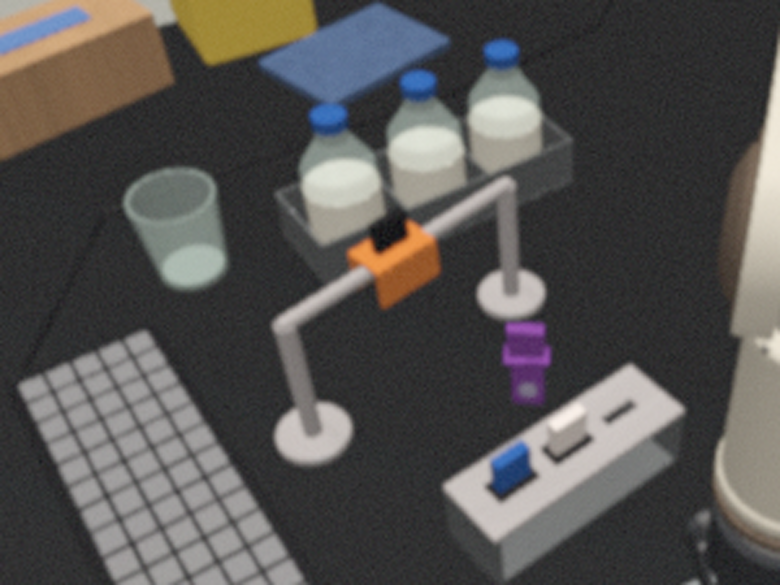

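View pics/t27.png

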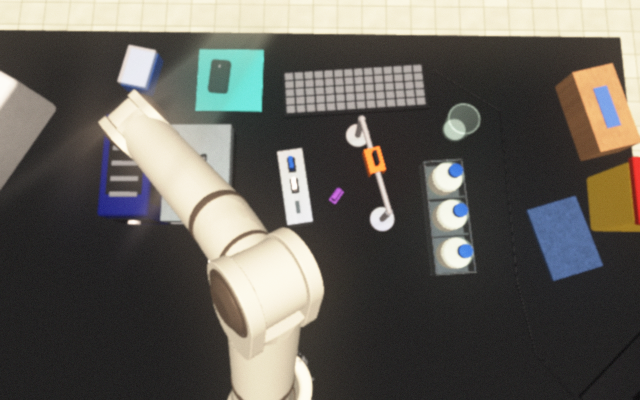

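The cover sits astride the rail at top (373,161). The blue and white plates are still in the rack, and the bottles and look-alikes stand where they were.

```bash

python3 -c "
from plant import arm
print(arm.job_done()); s=arm.state();print(s['time_s'],s['position'],s['wrist_force'])
"
```

```text
the job is handed in; nothing more can be done
None
the job is handed in; nothing more can be done
```

The orange cover now hangs astride the steel rail. The green plate is fully down in the analyser's port, still gripped at 100 N and pressed. I handed the job in at 16.7 s.

**Last checks:**
- **Plate:** the push force held steady at about 18 N, well above the spring's 5.5 N. The tool stood at z = 0.1724 m against about 0.173 m expected with the shoulder on the rim. The wrist view agrees, but I could not read the seat joint itself.
- **Cover:** it sits level on the rail, about 13 mm along from the rail's middle.
- **Everything else:** the blue and white plates, the bottles and both look-alikes look undisturbed.

**Disagreements:**
- **Force spike:** the wrist force reached about 50 N as the shoulder met the rim, then settled. That is under the 120 N wrist limit, and the plate showed no sign of slipping. The 40 N limit is for the arm or gripper body pressing on something. The load went through the held plate, so I don't expect it to count.
- **Tool tilt:** the tool drifted up to about 2.5° from vertical during the moves. It was under 1° when the plate went into the slot.

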